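# Seat the roller cone in a hand-truck wheel hub

### The arm

A 6-joint arm with a two-finger parallel gripper is mounted at the origin on the work surface. World frame = base frame: x ahead of the robot, y to its left, z up, the work surface at z = 0. Lengths are in m, angles in rad, forces in N, time in s.
With the tool pointing down it reaches from about 0.225 to 0.875 m from the base axis. Payload 3.4 kg.
Tool frame: the origin (TCP) lies on the centre line of the jaws, within the pads' length; the fingertips stand 19 mm ahead of it and the grasp point (between the pads) is the TCP (nose_length is the distance from the TCP to the fingertips, in m); z points along the fingers, y is the direction in which the jaws open and shut (so a half turn about z gives the same grasp; the last joint's range is limited). The gripper opens to 85 mm and grips with 20 to 120 N. Pads are 22 mm wide; open, the fingers measure 114 mm over their backs; the gripper's body (76 mm by 85 mm) begins 54 mm behind the grasp point. The pads swing forward as they close: fully open they stand 13 mm farther back than shut.
Start: joints at [1.158, 0.276, 1.505, -0, 1.361, -0.121], TCP at [0.165, 0.551, 0.25] pointing down, gripper open.
Joint ranges: [-2.89, 2.89], [-0.75, 2.08], [0.22, 2.7], [-1.18, 4.32], [0.11, 2.71], [-2.7, 2.7]. Speed limits (rad/s): [2.57, 2.57, 3.14, 3.14, 3.14, 3.14].

### API

Orientations are given as a unit quaternion [w, x, y, z].
In Python, from rig import * gives the robot as it stands.
- The arm moves only by the shell command python3 -m jog 'ROWS' [OPENING] [FORCE]. ROWS is JSON, one flat list of numbers, 6 for each row, row after row: the shift along the tool's x, y, z in mm, then the turn, a rotation vector about the tool's x, y, z in degrees. In form: [tx, ty, tz, wx, wy, wz, tx, ty, tz, wx, wy, wz, ...]. A call has 1 to 10 rows; each row is the pose to reach, as a shift and turn from the pose commanded when the call began, along the tool's axes at that moment; what a row does not reach only later rows make up. A row lasts 1/8 s, in which the tool goes at most 62.5 mm and 10.7 degrees, less where a joint would pass 70% of its speed; a pose out of reach is approached as far as the arm can. A call with a gripper value outside its range is refused whole. OPENING is the closure, from 0 (fully open) to 1 (shut), set as the call begins (- or left out, the last holds). The fingers move at their own pace and stop on an object; FORCE is the grip in N (left out, the last holds). Time passes only in rows, so rows that repeat a pose let the fingers close. It gives the time, the measured TCP pose, the force and the opening at its end, in the units of the state.
- get_state(): the state, without advancing time (a new reading comes with each control period).
- get_image(name): name is "scene" or "top"; returns a dict with "frame" (384x512x3 uint8, red, green, blue), "camera_matrix" (3x3 intrinsics, pixels), "rvec" (rotation vector, rad) and "tvec" (3), from world to camera coordinates, as OpenCV has them. Camera axes: x right, y down, z forward; pixel columns grow to the right and rows downward; lengths in m; the calibration is good to about 2 mm. A picture is of the moment at which its call begins. There is no depth.
- sign_off(): hands the job in, once; it reports no verdict.
The state is a dict: "clock": time; "qpos": joint angles; "qd": joint speeds; "effort": joint torques, N m; "position": TCP position; "ee_rot": TCP orientation; "contact_force": force on the tool from outside, world axes, zero at the start; "moment": the same for the moment, N m; "width": finger opening in m.
Only numpy, scipy, OpenCV 4.12 (cv2) and the standard library are available. Lean on these libraries where they do the work, as an engineer would, in place of code of your own. Each camera call takes 0.05 s, during which the arm holds its last target.

### The job

Fit the missing outer bearing of the hand-truck wheel: take from the tray the roller cone that belongs to this axle and slide it, wide end up, down over the axle end until it sits fully home in its cup in the hub. Keep it pressed home with a light, steady hand (about 10 N, never more than 25 N) and, under that pressure, rock it round the axle by two short, unhurried turns, stopping between them, to feel that it rolls free. Then let go and leave it seated, with the wheel not knocked and everything else left lying where it was.

Things in the scene. Friction and masses are not known exactly. Their poses are not given: they have to be found in the camera images.
- cone: The right roller cone: steel ring with 15 tapered greased rollers in a dark cage, standing wide end up in the tray. Origin: centre of its underside (narrow end), z up its axis. Bore 20.6 mm straight through. Rollers and cage from 0 to 14.5 mm height, 35 mm across at the bottom widening to 41 mm (15 degrees to the axis). Mass 0.08 to 0.17 kg. Fully home, its origin is 14 mm below the cup's rim.
- cone_collar (a point): Grip point in the cone's collar, on its axis 26 mm above the cone's origin. The collar is the smooth plain top of the cone: 30 mm diameter, from 14.5 to 31 mm above the cone's origin, round, so any yaw will do. Grip only its upper part, fingertips no lower than 20.5 mm above the cone's origin: lower down they would strike the hub before the cone is home.
- big_cone: Another roller cone of the same kind but a third bigger (bore 30 mm, rollers 54 mm across, collar 40 mm across, 41 mm high); does not belong to this wheel. Stands in the tray, origin at the centre of its underside.
- wheel: Hand-truck wheel (black tyre 260 mm across, grey rim) lying flat, hub on an upright stub axle; blocked up, it neither shifts nor turns. Origin: on the axle's line at bench height; z up the axle. Tyre top 106 mm above the bench. Only by feel can one tell how deep the cone goes in its hub: fully home it stops firmly, centred by the taper. There 1 N of push down the axle makes the rollers bear on the cup with 2.7 to 3.9 N in all, as they wedge.
- hub_face (a point): Middle of the steel hub's upper face (60 mm across, 118 mm above the bench, above the tyre). The bearing cup is pressed tight into the hub: a smooth conical hole 40.7 mm across at its rim, narrowing downwards at 15 degrees to the axis, 13 mm deep, the axle standing up through its middle. Its rim lies 0 to 5 mm below this face, differing from hub to hub and not measured.
- axle_end (a point): Tip of the axle, on its line, 40 mm above the hub face. From the tip down: chamfer 3 mm high from 12 to 16 mm diameter, thread 16 mm diameter to 11 mm above the hub face, then a shoulder cone 3 mm high up to the bearing seat of 19 mm diameter (0.8 mm play all round in the cone's bore), which goes on down through the cup.
- tray: Aluminium parts tray 200 x 260 mm (x by y), rim 16 mm high, floor 2 mm thick, fixed to the bench; holds the two cones, a nut and a washer. Origin: centre of its underside. Wheel and tray may stand either way round, left or right.
- nut: Castle nut, 30 mm across, 17 mm high, in the tray; stays there.
- washer: Flat washer, 34 mm across, 4 mm thick, in the tray; stays there.
- dust_cap: Domed steel hub cap, 51 mm across, 24 mm high, on the bench; stays there.
- grease_tin: Closed grey tin, 84 mm across, 85 mm high, on the bench; stays there.
- wrench: Steel spanner 220 mm long lying on the bench; origin mid length; stays there.
- mallet: Rubber mallet with wooden handle, 260 mm long, lying on the bench; origin mid length; stays there.
- screwdriver: Screwdriver 200 mm long with black handle, lying on the bench; origin mid length; stays there.
Not all that is in view belongs to the job. Leave any blue look-alike of the cone alone.

How it is judged:
By the outcome, as a careful person would: the job done as asked, in the order asked, and still so for the second after the job is handed in, with the robot touching nothing.
It also fails if it takes over 61 s, if anything falls off the work surface, if the arm or the gripper's body presses on something with over 40 N, if the wrist force passes 120 N, or if a joint passes its speed limit or range.

## Working session

There is one attempt and no reset: what is moved stays moved. The work goes in short steps, Python scripts to look and compute and a shell command to move; the robot and the scene stay as the last step left them, time stands still between calls to the robot, and variables do not carry over. Pictures are saved under pics/ and viewed, and the job is handed in when it is done.

```bash
mkdir -p pics && ls
python3 - <<'E'
from rig import *
import cv2,numpy as np
print(get_state())
for n in ("scene","top"):
    r=get_image(n); cv2.imwrite(f"pics/{n}0.png",r["frame"][:,:,::-1]); np.savez(f"{n}0.npz",**{k:np.array(v) for k,v in r.items()})
    print(n,r["camera_matrix"],r["rvec"],r["tvec"])
E
```

```text
pics
{'clock': 0.0, 'qpos': array([ 1.15800894e+00,  2.76615375e-01,  1.50614846e+00,  2.49742789e-06,
        1.36072766e+00, -1.20981740e-01]), 'qd': array([ 0.00133211,  0.00118562, -0.00065854, -0.00012065, -0.00066025,
        0.00104549]), 'effort': array([-1.29463187e-03, -4.16777802e+01, -2.45806217e+01, -4.19556000e-04,
        1.12264819e-02, -5.56352660e-06]), 'position': array([0.16520587, 0.55022475, 0.24942197]), 'ee_rot': array([-2.51566869e-04,  1.45385914e-01,  9.89374567e-01, -9.15488939e-04]), 'contact_force': array([ 0.2582039 , -0.3043848 ,  0.35932208]), 'moment': array([-0.02233941,  0.00360446, -0.02349386]), 'width': 0.08547831523672261}
scene [[457.46133335   0.         252.82565782]
 [  0.         457.46133335 190.90984378]
 [  0.           0.           1.        ]] [ 1.53847805  1.79150634 -0.90728881] [ 0.06552666 -0.20897752  1.71658237]
top [[353.37206126   0.         250.62315283]
 [  0.         353.37206126 187.99404424]
 [  0.           0.           1.        ]] [ 2.14805577 -2.20544251  0.09711442] [0.04355823 0.53223563 1.02441534]
```

Run:
```python
import cv2
for n in ("scene","top"):
    a=cv2.imread(f"pics/{n}0.png"); cv2.imwrite(f"pics/{n}0b.png",cv2.resize(a,(800,600),interpolation=cv2.INTER_CUBIC))
```

```text
(no output)
```

View pics/scene0b.png

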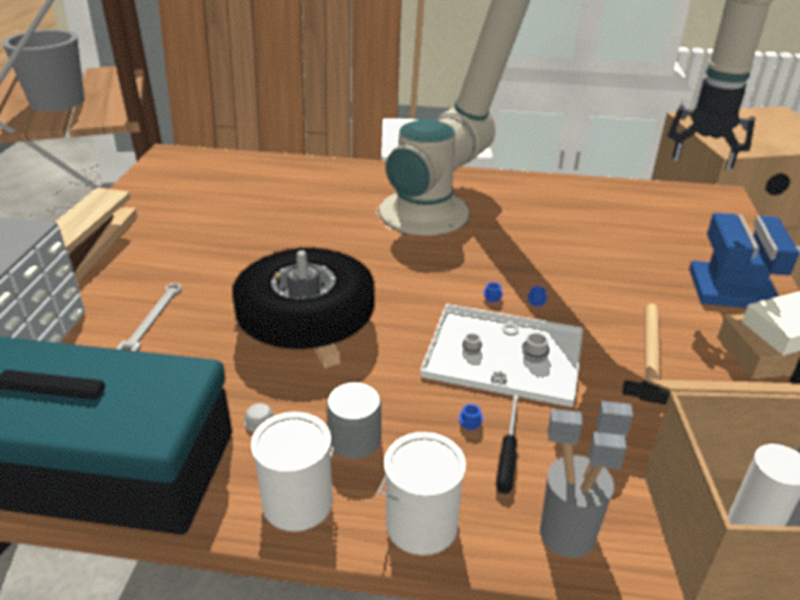

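View pics/top0b.png

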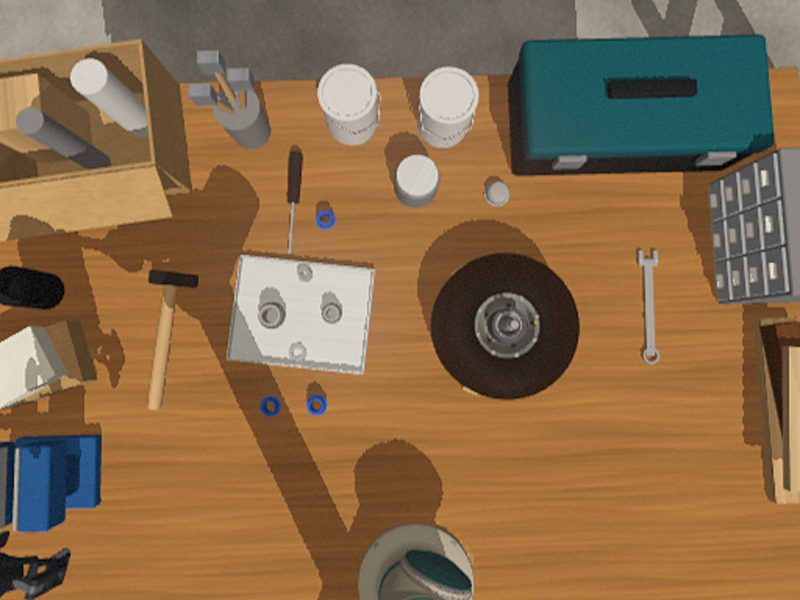

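The scene view (800x600) shows the wheel at (303,295), the tray at (505,352), a smaller cone at (472,344) and a bigger one at (537,346). The top view shows the small cone at (331,312), the big cone at (271,314), and the hub and axle at (508,324). Next I'll zoom in.

```bash
cat > h.py <<'E'
import numpy as np,cv2
def load(f):
    d=np.load(f); return d
def cam(d):
    R,_=cv2.Rodrigues(np.array(d["rvec"],float)); t=np.array(d["tvec"],float).reshape(3); return np.array(d["camera_matrix"],float),R,t
def ray(d,uv):
    K,R,t=cam(d); v=R.T@np.linalg.solve(K,[uv[0],uv[1],1.]); return -R.T@t, v/np.linalg.norm(v)
def onz(d,uv,z):
    c,v=ray(d,uv); return c+v*(z-c[2])/v[2]
def proj(d,p):
    K,R,t=cam(d); q=K@(R@np.array(p,float)+t); return q[:2]/q[2]
def tri(d1,u1,d2,u2):
    c1,v1=ray(d1,u1); c2,v2=ray(d2,u2)
    s=np.linalg.lstsq(np.c_[v1,-v2],c2-c1,rcond=None)[0]
    a,b=c1+s[0]*v1,c2+s[1]*v2
    return (a+b)/2,np.linalg.norm(a-b)
def crop(f,x0,y0,w,h,k,out):
    a=cv2.imread(f)[y0:y0+h,x0:x0+w]; cv2.imwrite(out,cv2.resize(a,None,fx=k,fy=k,interpolation=cv2.INTER_NEAREST))
E
python3 - <<'E'
from h import *
crop("pics/top0.png",145,155,100,90,6,"pics/ct.png")
crop("pics/top0.png",290,170,80,75,8,"pics/cw.png")
crop("pics/scene0.png",265,190,115,75,6,"pics/sc.png")
crop("pics/scene0.png",145,150,100,75,8,"pics/sw.png")
E
```

```text
(no output)
```

View pics/ct.png

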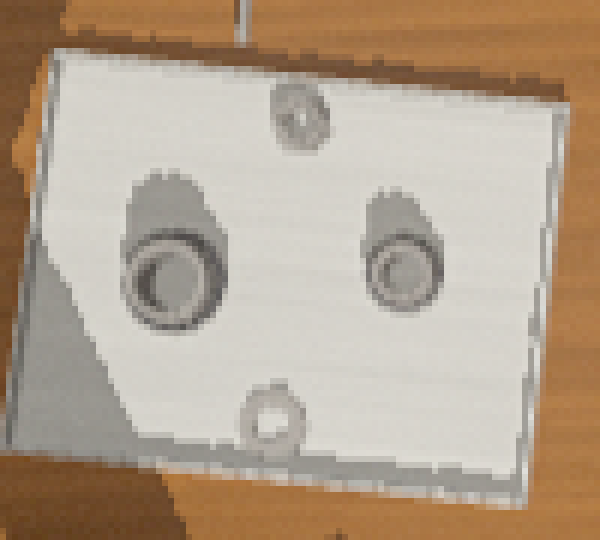

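View pics/cw.png

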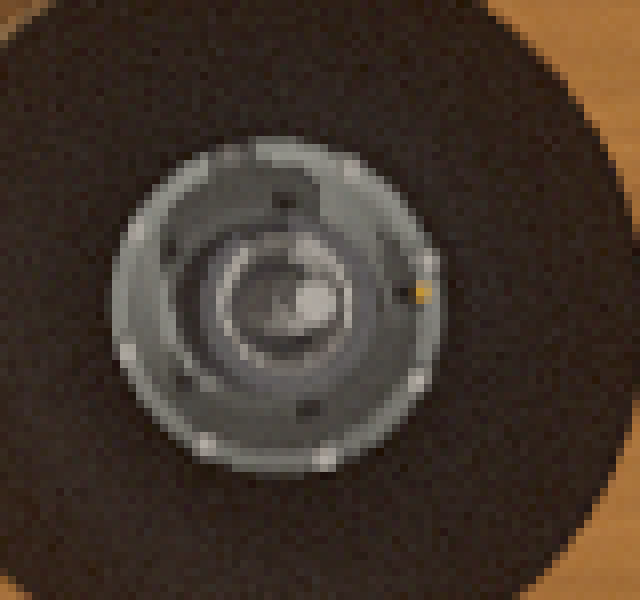

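View pics/sc.png

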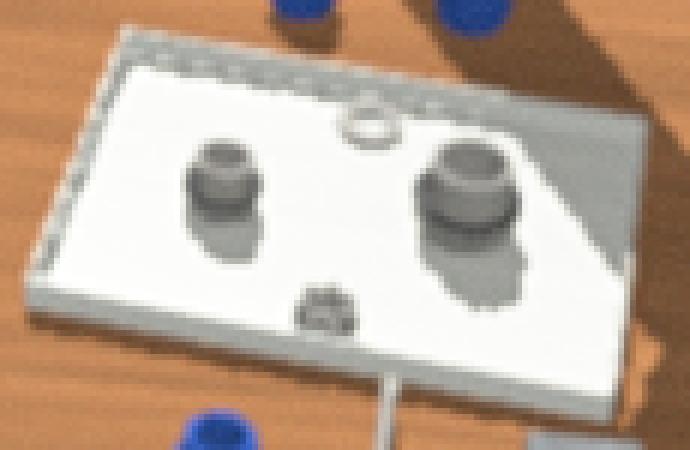

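View pics/sw.png

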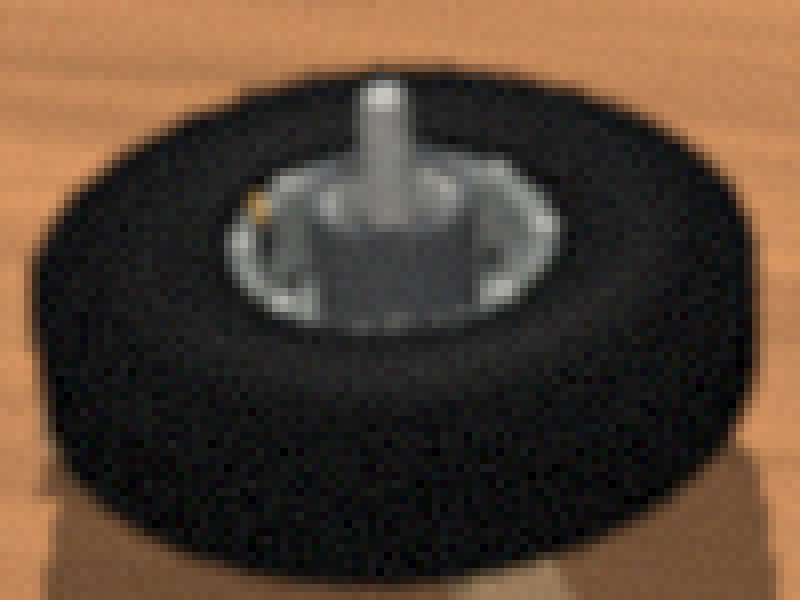

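The cup's light rim ring is centred at about top pixel (325.2,206.8) and the bright axle tip is at (329.2,206.8). In the scene view the tip is at about (192.6,160.3). The small cone's collar top is at about top pixel (211.5,200). I'll refine these with masks and ray casting.

Run:
```python
from h import *
T=load("top0.npz");S=load("scene0.npz")
print("camT",ray(T,(0,0))[0],"camS",ray(S,(0,0))[0])
# axle
cup=(325.1,206.9); tip=(329.2,206.8); tipS=(145+385/8-.5,150+92/8-.5)
for z in (.113,.115,.118): print("cup",z,onz(T,cup,z))
print("tip",onz(T,tip,.158), "tri",tri(T,tip,S,tipS))
# tyre outline in top: dark mask ellipse
g=T["frame"].astype(int); m=((g.max(2)<75)).astype(np.uint8); m[:, :270]=0;m[:,380:]=0;m[:155]=0;m[260:]=0
m=cv2.morphologyEx(m,cv2.MORPH_OPEN,np.ones((3,3)))
c=max(cv2.findContours(m,cv2.RETR_EXTERNAL,cv2.CHAIN_APPROX_NONE)[0],key=cv2.contourArea)
print("tyre",cv2.fitEllipse(c),cv2.minEnclosingCircle(c))
(e,_,_)=cv2.fitEllipse(c); print(onz(T,e,.09),onz(T,e,.106))
# cone
for nm,crp in (("small",(403,270)),("big",(172,280))):
    u=(145+crp[0]/6-.5,155+crp[1]/6-.5); print(nm,u,onz(T,u,.033),onz(T,u,.002))
for nm,crp in (("small",(225,155)),("big",(470,160))):
    print(nm,"S",(265+crp[0]/6-.5,190+crp[1]/6-.5),onz(S,(265+crp[0]/6-.5,190+crp[1]/6-.5),.033 if nm=="small" else .043))
# tray corners at rim z .016
for p in ((57,50),(568,103),(523,505),(8,450)):
    print("tray",onz(T,(145+p[0]/6-.5,155+p[1]/6-.5),.016))
```

```text
camT [0.44112089 0.0319356  1.06723538] camS [1.509343   0.14796615 0.83343272]
cup 0.113 [ 0.46881037 -0.16980628  0.113     ]
cup 0.115 [ 0.46875234 -0.16938345  0.115     ]
cup 0.118 [ 0.46866528 -0.1687492   0.118     ]
tip [ 0.46748341 -0.17084124  0.158     ] tri (array([ 0.46723144, -0.16920786,  0.15793277]), np.float64(0.0032543991455985808))
tyre ((322.8778991699219, 208.30641174316406), (91.65047454833984, 93.98540496826172), 112.55137634277344) ((322.60870361328125, 209.06521606445312), 47.482181549072266)
[ 0.46576126 -0.16835896  0.09      ] [ 0.46535783 -0.16507959  0.106     ]
small (211.66666666666669, 199.5) [0.50153532 0.14451996 0.033     ] [0.50334618 0.14789454 0.002     ]
big (173.16666666666666, 201.16666666666666) [0.49962191 0.25730973 0.033     ] [0.50137541 0.26406506 0.002     ]
small S (302.0, 215.33333333333334) [0.50280892 0.14636437 0.033     ]
big S (342.8333333333333, 216.16666666666666) [0.50120636 0.25783462 0.043     ]
tray [0.61739264 0.31777808 0.016     ]
tray [0.58389391 0.06254326 0.016     ]
tray [0.38536079 0.08933637 0.016     ]
tray [0.41890227 0.34237285 0.016     ]
```

```bash
cat >> h.py <<'E'
def quatR(q):
    from scipy.spatial.transform import Rotation as Ro
    return Ro.from_quat([q[1],q[2],q[3],q[0]]).as_matrix()
def shift(st,target):
    R=quatR(st["ee_rot"]); return R.T@(np.array(target)-st["position"])*1e3
def yaw(st):
    R=quatR(st["ee_rot"]); return np.degrees(np.arctan2(R[1,1],R[0,1]))
def tilt(st):
    R=quatR(st["ee_rot"]); return R[:,2]
E
python3 - <<'E'
from rig import *
from h import *
s=get_state(); print(shift(s,(.502,.1452,.13)),yaw(s),tilt(s))
E
```

```text
[-439.080735   -290.90121212  119.9040612 ] 73.28226002307663 [-6.87943052e-04 -1.50737854e-03 -9.99998627e-01]
```

```bash
python3 -m jog '[-18,-12,5,0,0,0, -53,-35,12,0,0,0, -97,-64,24,0,0,0, -145,-96,38,0,0,0, -194,-128,50,0,0,0, -246,-163,65,0,0,0, -299,-198,80,0,0,0, -352,-233,96,0,0,0, -400,-265,110,0,0,0, -439,-291,120,0,0,0]' 0.45 20
python3 - <<'E'
from rig import *
from h import *
import cv2
s=get_state(); print(s["clock"],s["position"],s["width"],s["qpos"],s["contact_force"],yaw(s),tilt(s)); print(shift(s,(.502,.1452,.042)))
r=get_image("scene"); cv2.imwrite("pics/s1.png",r["frame"][:,:,::-1]); crop("pics/s1.png",250,140,120,120,5,"pics/s1c.png")
r=get_image("top"); cv2.imwrite("pics/t1.png",r["frame"][:,:,::-1]);
E
```

```text
clock: 1.35
position: [0.5025, 0.1425, 0.1294]
ee_rot: [-0.0, 0.146, 0.989, -0.0]
contact_force: [-0.7, -0.1, 0.1]
width: 0.047
1.35 [0.50251202 0.14245326 0.12942062] 0.04699113409184213 [ 1.43341705e-01  2.97293110e-01  1.80039073e+00 -6.43301671e-04
  1.04497703e+00 -1.13385304e+00] [-0.65818308 -0.1077565   0.13564273] 73.19640544983189 [-9.77689136e-04 -7.03276845e-04 -9.99999275e-01]
[ 1.22017659  2.56500161 87.419123  ]
```

View pics/s1c.png

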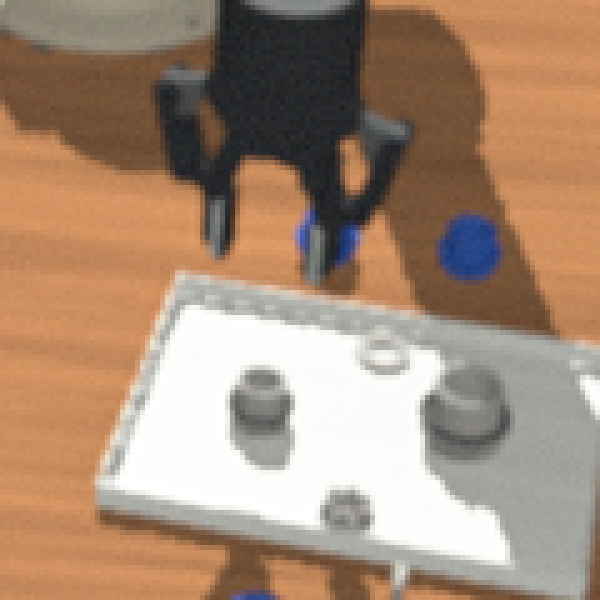

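The jaws are open to 47 mm above the cone, with fingertips at scene pixels (293,190) and (313,195.5). Both cones stand undisturbed.

Run:
```python
from h import *
S=load("scene0.npz")
p=np.array([.5025,.1425,.1294]); a=np.radians(73.2); j=np.array([np.cos(a),np.sin(a),0])
for sgn,uv in ((-1,(293.1,190.2)),(1,(312.7,195.8))):
    for t in (.0235,.028):
        b=p+sgn*t*j
        for z in (.1104,.1124,.1144): print(sgn,t,z,proj(S,[b[0],b[1],z]),uv)
```

```text
-1 0.0235 0.1104 [294.50263891 190.47409662] (293.1, 190.2)
-1 0.0235 0.1124 [294.5494319  189.87469946] (293.1, 190.2)
-1 0.0235 0.1144 [294.59631329 189.27416993] (293.1, 190.2)
-1 0.028 0.1104 [292.95131799 190.04972923] (293.1, 190.2)
-1 0.028 0.1124 [292.9965911  189.45067128] (293.1, 190.2)
-1 0.028 0.1144 [293.04194964 188.850483  ] (293.1, 190.2)
1 0.0235 0.1104 [310.93705434 194.96976857] (312.7, 195.8)
1 0.0235 0.1124 [311.00017036 194.3668384 ] (312.7, 195.8)
1 0.0235 0.1144 [311.06340718 193.76275429] (312.7, 195.8)
1 0.028 0.1104 [312.53309461 195.40636904] (312.7, 195.8)
1 0.028 0.1124 [312.59781745 194.80310165] (312.7, 195.8)
1 0.028 0.1144 [312.66266431 194.19867824] (312.7, 195.8)
```

```bash
python3 -m jog '[0,0,20,0,0,0, 0,0,45,0,0,0, 0,0,68,0,0,0, 0,0,80,0,0,0, 0,0,85,0,0,0, 0,0,85,0,0,0, 0,0,85,0,0,0]'
python3 - <<'E'
from rig import *
from h import *
s=get_state(); print(s["clock"],s["position"],s["width"],s["contact_force"]); print(shift(s,(.502,.1452,.0445)))
E
```

```text
clock: 2.33
position: [0.5027, 0.1459, 0.046]
ee_rot: [0.001, 0.145, 0.989, 0.0]
contact_force: [0.8, 0.2, 0.0]
width: 0.047
2.325 [0.50271369 0.14588059 0.04603288] 0.047027995271869155 [0.76522127 0.16222263 0.00208818]
[ 0.48998225 -0.85822275  1.53154543]
```

```bash
python3 -m jog '[0,0,1.5,0,0,0, 0,0,1.5,0,0,0, 0,0,1.5,0,0,0, 0,0,1.5,0,0,0, 0,0,1.5,0,0,0, 0,0,1.5,0,0,0]' 1 20
python3 - <<'E'
from rig import *
from h import *
s=get_state(); print(s["clock"],s["position"],s["width"],s["contact_force"])
E
```

```text
clock: 3.08
position: [0.5028, 0.1459, 0.0446]
ee_rot: [0.001, 0.145, 0.989, 0.0]
contact_force: [-0.8, 0.3, 6.2]
width: 0.0285
3.075 [0.5027898  0.14591778 0.04460136] 0.028532963493394636 [-0.82714329  0.27319228  6.15842124]
```

```bash
python3 -m jog '[0,0,0,0,0,0, 0,0,0,0,0,0, 0,0,0,0,0,10, 0,0,0,0,0,20, 0,0,0,0,0,30, 0,0,0,0,0,40, 0,0,0,0,0,50, 0,0,0,0,0,60, 0,0,0,0,0,70, 0,0,0,0,0,80]' 0.45 20
python3 - <<'E'
from rig import *
from h import *
s=get_state(); print(s["clock"],s["position"],s["width"],s["contact_force"],s["qpos"],yaw(s))
E
python3 -m jog '[0,0,0,0,0,5, 0,0,0,0,0,10, 0,0,0,0,0,10, 0,0,0,0,0,10, 0,0,0,0,0,10, 0,0,0,0,0,10]' 0.45 20
python3 -m jog '[0,0,0,0,0,0, 0,0,0,0,0,0, 0,0,0,0,0,0, 0,0,0,0,0,0, 0,0,0,0,0,0, 0,0,0,0,0,0]' 1 40
```

```text
clock: 4.32
position: [0.5019, 0.1457, 0.0435]
ee_rot: [-0.0, 0.749, 0.662, -0.0]
contact_force: [-0.1, -0.0, 0.9]
width: 0.0471
4.325 [0.50190447 0.1456868  0.04346865] 0.047064153112053364 [-0.10571934 -0.04442991  0.94563384] [1.49285164e-01 4.02167986e-01 1.90399521e+00 6.83354041e-05
 8.36137661e-01 2.72268240e-01] -7.0490396777816455
clock: 5.08
position: [0.5021, 0.1457, 0.0438]
ee_rot: [-0.0, 0.802, 0.597, 0.0]
contact_force: [0.3, 0.2, -0.2]
width: 0.0467
clock: 5.82
position: [0.5023, 0.1458, 0.0441]
ee_rot: [0.0, 0.802, 0.597, 0.0]
contact_force: [-0.4, 0.1, 5.3]
width: 0.0281
```

```bash
python3 -m jog '[0,0,-3,0,0,0, 0,0,-15,0,0,0, 0,0,-40,0,0,0, 0,0,-75,0,0,0, 0,0,-110,0,0,0, 0,0,-145,0,0,0, 0,0,-170,0,0,0, 0,0,-181,0,0,0, 0,0,-181,0,0,0]' 1 60
python3 - <<'E'
from rig import *
from h import *
s=get_state(); print(s["clock"],s["position"],s["width"],s["contact_force"],s["moment"],yaw(s)); print(shift(s,(.468,-.170,.225)))
E
```

```text
clock: 6.95
position: [0.5022, 0.1458, 0.2252]
ee_rot: [0.0, 0.802, 0.597, 0.001]
contact_force: [-1.0, -0.2, -1.7]
width: 0.0272
6.95 [0.50223981 0.14575573 0.22521972] 0.027189904162126882 [-1.03111801 -0.17608221 -1.7312188 ] [-0.01867788  0.02841162  0.01486988] -16.717779877653303
[-3.12259218e+02  5.80367408e+01  1.01060162e-01]
```

```bash
python3 -m jog '[-10,2,0,0,0,0, -35,7,0,0,0,0, -75,14,0,0,0,0, -120,22,0,0,0,0, -165,31,0,0,0,0, -210,39,0,0,0,0, -250,46,0,0,0,0, -285,53,0,0,0,0, -305,57,0,0,0,0, -312,58,0,0,0,0]'
python3 -m jog '[0,0,0,0,0,0, 0,0,0,0,0,0]'
python3 - <<'E'
from rig import *
from h import *
s=get_state(); print(s["clock"],s["position"],s["width"],s["contact_force"],s["moment"],s["qpos"],yaw(s),tilt(s))
for n in ("scene","top"):
    r=get_image(n); cv2.imwrite(f"pics/{n}2.png",r["frame"][:,:,::-1]); np.savez(f"{n}2.npz",**{k:np.array(v) for k,v in r.items()})
crop("pics/scene2.png",145,110,100,90,6,"pics/s2c.png")
crop("pics/top2.png",280,160,100,90,6,"pics/t2c.png")
E
```

```text
clock: 8.2
position: [0.467, -0.171, 0.2235]
ee_rot: [-0.001, 0.803, 0.596, -0.001]
contact_force: [0.1, 0.9, -1.3]
width: 0.0268
clock: 8.45
position: [0.4677, -0.1689, 0.2245]
ee_rot: [-0.001, 0.802, 0.597, 0.0]
contact_force: [0.7, 0.2, -0.9]
width: 0.0271
8.45 [ 0.46773848 -0.16892538  0.22447091] 0.02707205512175704 [ 0.73926401  0.2332678  -0.91473096] [-0.05749445  0.00274641 -0.04930689] [-4.86940428e-01  1.76447097e-01  1.70636578e+00  5.32555729e-04
  1.25977126e+00 -1.95991261e-01] -16.679494523791487 [-6.38967280e-04  9.11994435e-04 -9.99999380e-01]
```

View pics/s2c.png

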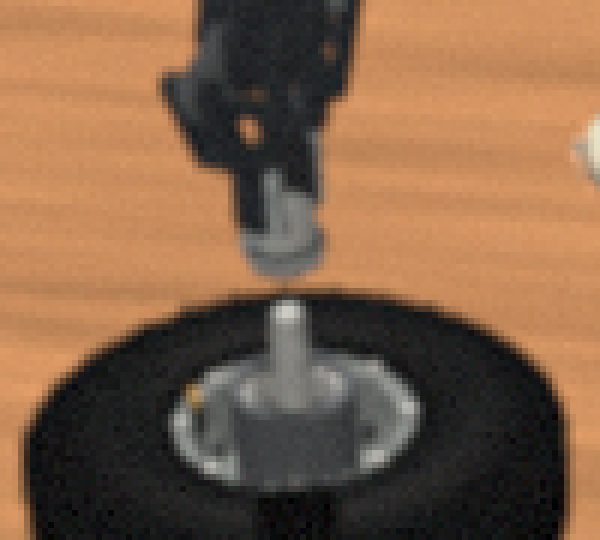

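View pics/t2c.png

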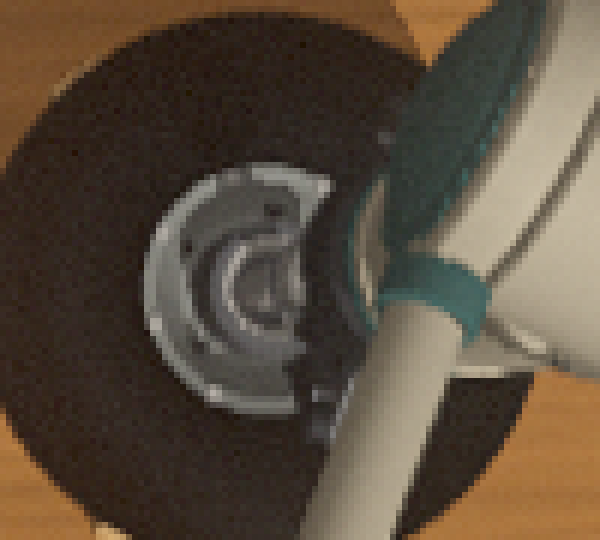

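The scene view shows the held cone's roller band centred at crop x of about 283 and the axle at about 290, so I'll work out the lateral offset. The top view is mostly hidden by the arm.

Run:
```python
from h import *
S=load("scene2.npz"); g=cv2.cvtColor(S["frame"],cv2.COLOR_RGB2HSV).astype(int)
np.set_printoptions(linewidth=200)
for r in range(146,158): print(r,[tuple(S["frame"][r,c].tolist()) for c in (184,186)],g[r,182:202,1])
print()
for r in range(159,178): print(r,g[r,184:202,2])
```

```text
146 [(107, 80, 56), (30, 34, 39)] [134 133 122  64  59  15  21   3   6   2   7  10   4   6  25  83 129 139 140 136]
147 [(133, 93, 70), (39, 43, 43)] [140 136 121  54  24  38  36  14  12   2   7  13  14  12  13  52 107 130 140 137]
148 [(155, 115, 83), (76, 78, 76)] [141 139 118  51   7  16  16   6   4   8   5  13  10  15   7  10  78 130 139 137]
149 [(171, 128, 93), (110, 109, 107)] [135 136 116  48   7  10   3   7   8   6  11  14  10  13   9  11  51 127 138 138]
150 [(179, 136, 103), (115, 118, 116)] [136 138 108  56   6   4   6  12   6  12  15   8   8  11  14   3  47 116 135 134]
151 [(192, 138, 100), (109, 107, 102)] [137 136 122  74  16   8  11  10  12  10  16  12   9  13   6   6  56 119 136 135]
152 [(200, 141, 97), (121, 106, 97)] [139 139 131 102  51   6   8   5  10   7   7   8   6   8   8   8  62 118 136 139]
153 [(207, 143, 95), (150, 124, 104)] [134 138 138 123  78  24   2   3   8   0   3   5   3  10   5  26  82 124 135 136]
154 [(209, 144, 94), (175, 132, 104)] [139 137 140 133 103  50  14   7   7   9   5   5   7   9  30  76 120 137 137 137]
155 [(205, 142, 94), (193, 140
[... 1109 characters left out ...]
69 [ 38  45  58  64  74  85 108 127 137 133 131 121  99  88  87  90  93  97]
170 [ 77  93  93  86  82  84 103 124 131 134 126 117 102 100 106 103 104 113]
171 [113 109 104  93  85  91 105 122 132 133 127 117 111 128 144 125 115 108]
172 [122 105 104 108 112 114 113 126 132 132 127 119 120 135 147 149 161 138]
173 [111 112 133 131 119 126 125 127 132 127 132 123 118 126 133 144 171 157]
174 [116 138 155 139 124 121 124 125 132 131 126 125 118 121 128 130 151 154]
175 [119 152 161 134 116 118 125 124 132 134 132 123 118 120 127 124 137 134]
176 [104 133 155 131 117 107 109 122 130 136 131 125 115 106 109 116 122 115]
177 [ 86 104 129 118 108  97  97 111 124 131 132 123 108  96 100 107 109  95]
```

Run:
```python
from h import *
S=load("scene2.npz");T=load("top0.npz")
p=(.4677,-.1689)
for z in (.1825,.19,.197,.158,.15,.145,.118): print(z,proj(S,(*p,z)))
a=proj(S,(*p,.15)); print("px per m x,y",proj(S,(p[0]+.01,p[1],.15))-a,proj(S,(p[0],p[1]+.01,.15))-a)
for z in (.158,.115): print("top",z,proj(T,(*p,z)))
```

```text
0.1825 [191.50294493 153.36799474]
0.19 [191.31537941 151.00734132]
0.197 [191.13912588 148.78905784]
0.158 [192.10661457 160.96563215]
0.15 [192.30078691 163.40943743]
0.145 [192.42142121 164.92771105]
0.118 [193.06340485 173.00755896]
px per m x,y [-0.91293678  1.91413906] [3.50684833 0.31203998]
top 0.158 [328.44172761 206.73563491]
top 0.115 [324.93811864 207.29581001]
```

Run:
```python
from h import *
S=load("scene2.npz")
p=(.4677,-.1689)
def ext(z,r):
    a=np.linspace(0,2*np.pi,180); q=np.array([proj(S,(p[0]+r*np.cos(t),p[1]+r*np.sin(t),z)) for t in a]); return q.min(0),q.max(0)
print("cone bottom max row",ext(.1824,.0175)[1],"meas 155.75")
print("cone bottom wide",ext(.1969,.0205),"meas 184.7..198.3")
print("axle tip min row",ext(.158,.006)[0],"meas 159.8; chamf",ext(.155,.008))
```

```text
cone bottom max row [197.92758098 156.74763636] meas 155.75
cone bottom wide (array([183.54450876, 145.02816986]), array([198.71476411, 152.71599972])) meas 184.7..198.3
axle tip min row [189.92620571 159.81870523] meas 159.8; chamf (array([189.27596239, 160.35430896]), array([195.08005332, 163.42963819]))
```

The measured lateral offset is about 0 and x agrees within about 1 mm. I'll lower the cone and feel for contact as it goes.

```bash
python3 -m jog '[0,0,6,0,0,0, 0,0,13,0,0,0, 0,0,19,0,0,0, 0,0,22,0,0,0, 0,0,23,0,0,0, 0,0,23,0,0,0, 0,0,23,0,0,0]'
python3 -m jog '[0,0,1,0,0,0, 0,0,2,0,0,0, 0,0,3,0,0,0, 0,0,3,0,0,0]'
python3 -m jog '[0,0,1,0,0,0, 0,0,2,0,0,0, 0,0,2,0,0,0]'
```

```text
clock: 9.43
position: [0.4681, -0.1699, 0.202]
ee_rot: [0.0, 0.802, 0.597, 0.0]
contact_force: [-0.4, 1.1, -0.9]
width: 0.027
clock: 9.93
position: [0.4679, -0.1697, 0.1987]
ee_rot: [-0.0, 0.802, 0.597, -0.0]
contact_force: [-0.2, -0.3, -1.9]
width: 0.0272
clock: 10.3
position: [0.4679, -0.1697, 0.1967]
ee_rot: [-0.0, 0.802, 0.597, -0.0]
contact_force: [0.0, -0.2, -0.8]
width: 0.0267
```

```bash
python3 -m jog '[0,0,1,0,0,0, 0,0,2,0,0,0, 0,0,3,0,0,0, 0,0,3,0,0,0]'
python3 -m jog '[0,0,1,0,0,0, 0,0,2,0,0,0, 0,0,3,0,0,0, 0,0,4,0,0,0, 0,0,4,0,0,0]'
python3 - <<'E'
from rig import *
from h import *
r=get_image("scene"); cv2.imwrite("pics/s3.png",r["frame"][:,:,::-1]); np.savez("scene3.npz",**{k:np.array(v) for k,v in r.items()})
crop("pics/s3.png",145,110,100,90,6,"pics/s3c.png")
E
```

```text
clock: 10.8
position: [0.4679, -0.1697, 0.1937]
ee_rot: [-0.0, 0.802, 0.597, -0.0]
contact_force: [-0.0, -0.6, -1.0]
width: 0.027
clock: 11.42
position: [0.4679, -0.1697, 0.1897]
ee_rot: [-0.0, 0.802, 0.597, -0.0]
contact_force: [-0.2, 0.3, -2.1]
width: 0.027
```

View pics/s3c.png

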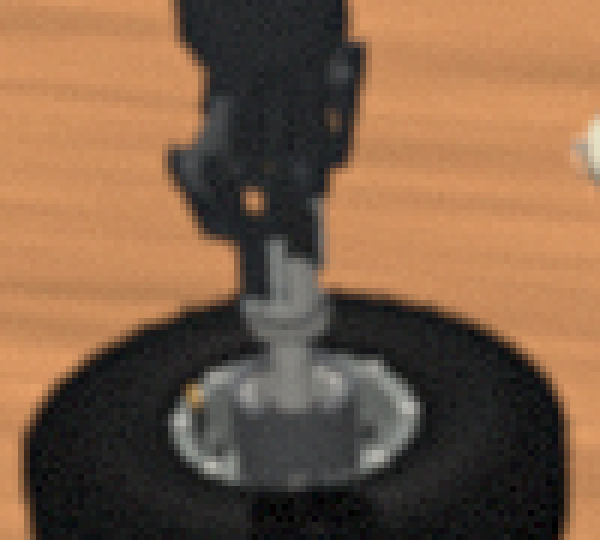

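The cone is over the threaded part (cone centre at crop x about 287.5, axle 290) and there's no contact force. Continuing.

```bash
python3 -m jog '[0,0,2,0,0,0, 0,0,4,0,0,0, 0,0,6,0,0,0, 0,0,8,0,0,0, 0,0,8,0,0,0]'
python3 -m jog '[0,0,2,0,0,0, 0,0,4,0,0,0, 0,0,6,0,0,0, 0,0,8,0,0,0, 0,0,8,0,0,0]'
python3 -m jog '[0,0,0.5,0,0,0, 0,0,1,0,0,0, 0,0,1.5,0,0,0, 0,0,2,0,0,0, 0,0,2,0,0,0]'
```

```text
clock: 12.1
position: [0.4678, -0.1697, 0.1816]
ee_rot: [-0.0, 0.802, 0.597, -0.0]
contact_force: [-0.2, 0.0, -1.5]
width: 0.0266
clock: 12.72
position: [0.4678, -0.1697, 0.1736]
ee_rot: [-0.0, 0.802, 0.597, -0.0]
contact_force: [-0.0, 0.4, -0.7]
width: 0.0272
clock: 13.35
position: [0.4679, -0.1697, 0.1718]
ee_rot: [-0.0, 0.802, 0.597, 0.0]
contact_force: [0.6, -0.0, -1.4]
width: 0.0271
```

```bash
for i in 1; do python3 -m jog '[0,0,0.5,0,0,0, 0,0,1,0,0,0, 0,0,1,0,0,0]'; done
python3 -m jog '[0,0,0.5,0,0,0, 0,0,1,0,0,0, 0,0,1,0,0,0]'
python3 -m jog '[0,0,0.4,0,0,0, 0,0,0.7,0,0,0, 0,0,0.7,0,0,0]'
```

```text
clock: 13.72
position: [0.4679, -0.1698, 0.1707]
ee_rot: [-0.0, 0.802, 0.597, 0.0]
contact_force: [-0.0, 1.1, -0.4]
width: 0.0271
clock: 14.1
position: [0.4679, -0.1697, 0.1697]
ee_rot: [-0.0, 0.802, 0.597, 0.0]
contact_force: [0.5, 0.0, -1.3]
width: 0.0269
clock: 14.48
position: [0.4679, -0.1697, 0.1691]
ee_rot: [-0.0, 0.802, 0.597, 0.0]
contact_force: [0.4, -0.3, -1.2]
width: 0.0272
```

```bash
python3 -m jog '[0,0,0.4,0,0,0, 0,0,0.8,0,0,0, 0,0,0.8,0,0,0]'
python3 -m jog '[0,0,0.4,0,0,0, 0,0,0.8,0,0,0, 0,0,0.8,0,0,0]'
python3 -m jog '[0,0,0.5,0,0,0, 0,0,1,0,0,0, 0,0,1,0,0,0]'
```

```text
clock: 14.85
position: [0.4679, -0.1697, 0.1682]
ee_rot: [-0.0, 0.802, 0.597, -0.0]
contact_force: [0.3, 0.2, -1.0]
width: 0.0273
clock: 15.22
position: [0.4679, -0.1698, 0.1674]
ee_rot: [-0.0, 0.802, 0.597, 0.0]
contact_force: [-0.5, 0.2, -1.2]
width: 0.0272
clock: 15.6
position: [0.4679, -0.1697, 0.1664]
ee_rot: [-0.0, 0.802, 0.597, 0.0]
contact_force: [-0.7, -0.1, -0.9]
width: 0.027
```

```bash
python3 -m jog '[0,0,1,0,0,0, 0,0,2,0,0,0, 0,0,3,0,0,0, 0,0,3,0,0,0]'
python3 -m jog '[0,0,1.5,0,0,0, 0,0,3,0,0,0, 0,0,4,0,0,0, 0,0,4,0,0,0]'
python3 -m jog '[0,0,1.5,0,0,0, 0,0,3,0,0,0, 0,0,4,0,0,0, 0,0,4,0,0,0]'
python3 -m jog '[0,0,1,0,0,0, 0,0,2,0,0,0, 0,0,3,0,0,0, 0,0,3,0,0,0]'
```

```text
clock: 16.1
position: [0.4679, -0.1697, 0.1634]
ee_rot: [-0.0, 0.802, 0.597, -0.0]
contact_force: [-0.0, -0.4, -1.5]
width: 0.0271
clock: 16.6
position: [0.4679, -0.1697, 0.1594]
ee_rot: [-0.0, 0.802, 0.597, -0.0]
contact_force: [-0.5, 0.2, -0.8]
width: 0.0269
clock: 17.1
position: [0.4679, -0.1697, 0.1554]
ee_rot: [-0.0, 0.802, 0.597, -0.0]
contact_force: [-0.7, -0.1, -1.8]
width: 0.027
clock: 17.6
position: [0.4679, -0.1697, 0.1524]
ee_rot: [-0.0, 0.802, 0.597, -0.0]
contact_force: [-0.3, 0.2, -0.8]
width: 0.0269
```

```bash
python3 -m jog '[0,0,1,0,0,0, 0,0,2,0,0,0, 0,0,2,0,0,0]'
python3 -m jog '[0,0,0.5,0,0,0, 0,0,1,0,0,0, 0,0,1.5,0,0,0, 0,0,1.5,0,0,0]'
python3 -m jog '[0,0,0.5,0,0,0, 0,0,1,0,0,0, 0,0,1,0,0,0]'
python3 -m jog '[0,0,0.5,0,0,0, 0,0,1,0,0,0, 0,0,1,0,0,0]'
```

```text
clock: 17.98
position: [0.4679, -0.1697, 0.1504]
ee_rot: [-0.0, 0.802, 0.597, -0.0]
contact_force: [0.2, -0.4, -0.9]
width: 0.0269
clock: 18.48
position: [0.4679, -0.1697, 0.1489]
ee_rot: [-0.0, 0.802, 0.597, 0.0]
contact_force: [-0.7, 0.5, -1.1]
width: 0.0267
clock: 18.85
position: [0.4679, -0.1698, 0.1479]
ee_rot: [-0.0, 0.802, 0.597, 0.0]
contact_force: [-0.4, 0.2, -1.2]
width: 0.027
clock: 19.23
position: [0.4679, -0.1697, 0.1469]
ee_rot: [-0.0, 0.802, 0.597, 0.0]
contact_force: [-0.2, 0.3, -1.3]
width: 0.0267
```

```bash
python3 -m jog '[0,0,0.3,0,0,0, 0,0,0.6,0,0,0, 0,0,0.6,0,0,0]'
python3 -m jog '[0,0,0.3,0,0,0, 0,0,0.5,0,0,0, 0,0,0.5,0,0,0]'
python3 -m jog '[0,0,0.3,0,0,0, 0,0,0.5,0,0,0, 0,0,0.5,0,0,0]'
```

```text
clock: 19.6
position: [0.468, -0.1697, 0.1464]
ee_rot: [-0.0, 0.802, 0.597, 0.0]
contact_force: [0.2, 0.1, -1.1]
width: 0.0268
clock: 19.98
position: [0.4679, -0.1697, 0.1459]
ee_rot: [-0.0, 0.802, 0.597, 0.0]
contact_force: [0.3, -0.0, -1.3]
width: 0.0269
clock: 20.35
position: [0.4679, -0.1697, 0.1454]
ee_rot: [-0.0, 0.802, 0.597, 0.0]
contact_force: [0.2, -0.4, -1.1]
width: 0.0273
```

```bash
python3 -m jog '[0,0,0.3,0,0,0, 0,0,0.5,0,0,0, 0,0,0.5,0,0,0]'
python3 -m jog '[0,0,0.3,0,0,0, 0,0,0.5,0,0,0, 0,0,0.5,0,0,0]'
python3 -m jog '[0,0,0.3,0,0,0, 0,0,0.5,0,0,0, 0,0,0.5,0,0,0]'
```

```text
clock: 20.72
position: [0.4679, -0.1698, 0.1448]
ee_rot: [-0.0, 0.802, 0.597, 0.0]
contact_force: [-0.1, -0.3, -1.0]
width: 0.027
clock: 21.1
position: [0.4679, -0.1697, 0.1444]
ee_rot: [-0.0, 0.802, 0.597, 0.0]
contact_force: [0.3, -0.8, -1.8]
width: 0.0267
clock: 21.48
position: [0.4679, -0.1698, 0.1438]
ee_rot: [-0.0, 0.802, 0.597, 0.0]
contact_force: [0.5, 0.5, -1.8]
width: 0.027
```

Run:
```python
from rig import *
from h import *
r=get_image("scene"); cv2.imwrite("pics/s4.png",r["frame"][:,:,::-1])
crop("pics/s4.png",145,110,100,90,6,"pics/s4c.png")
s=get_state(); print(s["contact_force"],s["position"])
```

```text
[-1.19769619 -0.36215129 -1.19629943] [ 0.46791686 -0.16973063  0.14384471]
```

View pics/s4c.png

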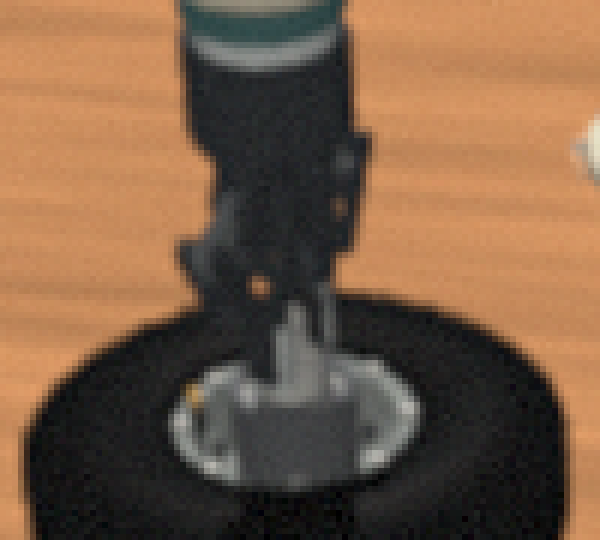

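The picture shows the cone sunk into the hub, with only the collar above the face, and no contact yet. Continuing down.

```bash
python3 -m jog '[0,0,0.3,0,0,0, 0,0,0.5,0,0,0, 0,0,0.5,0,0,0]'
python3 -m jog '[0,0,0.3,0,0,0, 0,0,0.5,0,0,0, 0,0,0.5,0,0,0]'
python3 -m jog '[0,0,0.2,0,0,0, 0,0,0.4,0,0,0, 0,0,0.4,0,0,0]'
```

```text
clock: 21.9
position: [0.4679, -0.1698, 0.1434]
ee_rot: [-0.0, 0.802, 0.597, -0.0]
contact_force: [-0.2, -0.5, -1.9]
width: 0.0269
clock: 22.28
position: [0.4679, -0.1699, 0.1429]
ee_rot: [0.0, 0.802, 0.597, -0.0]
contact_force: [-0.5, -1.7, -1.0]
width: 0.0268
clock: 22.65
position: [0.4679, -0.1699, 0.1425]
ee_rot: [0.0, 0.802, 0.597, -0.0]
contact_force: [-1.3, -1.7, -0.1]
width: 0.027
```

```bash
python3 -m jog '[-0.3,0,0,0,0,0, -0.3,0,0.2,0,0,0, -0.3,0,0.3,0,0,0, -0.3,0,0.3,0,0,0]'
python3 -c "
from rig import *
for i in range(3): print(get_state()['contact_force'])"
python3 -m jog '[0,0,0.2,0,0,0, 0,0,0.4,0,0,0, 0,0,0.4,0,0,0]'
```

```text
clock: 23.15
position: [0.4678, -0.17, 0.1422]
ee_rot: [-0.0, 0.802, 0.597, 0.0]
contact_force: [-1.3, -1.2, 0.3]
width: 0.0267
[-1.26939951 -1.23926674  0.32105816]
[-1.26939951 -1.23926674  0.32105816]
[-1.26939951 -1.23926674  0.32105816]
clock: 23.52
position: [0.4678, -0.17, 0.142]
ee_rot: [-0.0, 0.802, 0.597, 0.0]
contact_force: [-2.9, -0.3, 3.8]
width: 0.027
```

```bash
python3 -m jog '[0,-0.2,0,0,0,0, -0.1,-0.3,0.1,0,0,0, -0.1,-0.3,0.2,0,0,0, -0.1,-0.3,0.2,0,0,0]'
```

```text
clock: 24.02
position: [0.4678, -0.17, 0.1419]
ee_rot: [0.0, 0.802, 0.597, 0.0]
contact_force: [-3.1, -1.2, 6.3]
width: 0.027
```

```bash
python3 -m jog '[0,-0.2,0.1,0,0,0, -0.2,-0.4,0.2,0,0,0, -0.2,-0.4,0.2,0,0,0, -0.2,-0.4,0.2,0,0,0]'
```

```text
clock: 24.52
position: [0.4677, -0.1701, 0.1419]
ee_rot: [0.0, 0.802, 0.597, 0.001]
contact_force: [-1.1, -0.6, 6.4]
width: 0.0268
```

```bash
python3 -m jog '[0,0,0.2,0,0,0, 0,0,0.3,0,0,0, 0,0,0.3,0,0,0, 0,0,0.3,0,0,0]'
```

```text
clock: 25.02
position: [0.4677, -0.1701, 0.1419]
ee_rot: [0.001, 0.802, 0.597, 0.001]
contact_force: [-2.2, 0.7, 7.9]
width: 0.0269
```

```bash
python3 -m jog '[0,-0.1,0.1,0,0,0, 0,-0.2,0.3,0,0,0, 0,-0.2,0.3,0,0,0, 0,-0.2,0.3,0,0,0]'
python3 -m jog '[0,0,0,0,0,0, 0,0,0,0,0,0]'
```

```text
clock: 25.52
position: [0.4677, -0.1701, 0.1418]
ee_rot: [0.001, 0.802, 0.597, 0.001]
contact_force: [-1.8, 1.1, 9.9]
width: 0.0271
clock: 25.78
position: [0.4677, -0.1701, 0.1418]
ee_rot: [0.001, 0.802, 0.597, 0.001]
contact_force: [-1.5, 0.3, 9.2]
width: 0.0271
```

```bash
python3 -m jog '[0,0,0,0,0,1, 0,0,0,0,0,3, 0,0,0,0,0,5, 0,0,0,0,0,7.5, 0,0,0,0,0,10, 0,0,0,0,0,12.5]'
python3 -m jog '[0,0,0,0,0,2.5, 0,0,0,0,0,4.5, 0,0,0,0,0,6.5, 0,0,0,0,0,7.5, 0,0,0,0,0,7.5, 0,0,0,0,0,7.5]'
python3 -m jog '[0,0,0,0,0,0, 0,0,0,0,0,0, 0,0,0,0,0,0, 0,0,0,0,0,0]'
python3 -c "
from rig import *
from h import *
s=get_state();print(s['moment'],yaw(s),tilt(s))"
```

```text
clock: 26.52
position: [0.4677, -0.1701, 0.1417]
ee_rot: [0.001, 0.863, 0.505, 0.001]
contact_force: [-2.4, -0.0, 8.6]
width: 0.0271
clock: 27.28
position: [0.4677, -0.17, 0.1417]
ee_rot: [0.001, 0.894, 0.448, 0.001]
contact_force: [-2.6, 0.3, 8.4]
width: 0.0271
clock: 27.78
position: [0.4676, -0.17, 0.1417]
ee_rot: [0.001, 0.894, 0.448, 0.001]
contact_force: [-1.6, 1.3, 9.1]
width: 0.0267
[0.06635766 0.38373723 0.10299261] -36.706013702648384 [ 1.88164726e-03 -1.81023778e-04 -9.99998213e-01]
```

```bash
python3 -m jog '[0,0,0.1,0,0,-1, 0,0,0.1,0,0,-3, 0,0,0.1,0,0,-5, 0,0,0.1,0,0,-7.5, 0,0,0.1,0,0,-10, 0,0,0.1,0,0,-12.5]'
python3 -m jog '[0,0,0,0,0,-2.5, 0,0,0,0,0,-4.5, 0,0,0,0,0,-6.5, 0,0,0,0,0,-7.5, 0,0,0,0,0,-7.5, 0,0,0,0,0,-7.5]'
python3 -m jog '[0,0,0,0,0,0, 0,0,0,0,0,0, 0,0,0,0,0,0, 0,0,0,0,0,0]'
python3 -c "
from rig import *
from h import *
s=get_state();print(s['moment'],yaw(s),tilt(s))"
```

```text
clock: 28.52
position: [0.4677, -0.1701, 0.1417]
ee_rot: [0.001, 0.84, 0.543, 0.001]
contact_force: [-2.4, -0.1, 9.0]
width: 0.0267
clock: 29.28
position: [0.4677, -0.1701, 0.1417]
ee_rot: [0.001, 0.803, 0.597, 0.001]
contact_force: [-2.6, 1.7, 9.5]
width: 0.0268
clock: 29.78
position: [0.4677, -0.1701, 0.1417]
ee_rot: [0.001, 0.803, 0.597, 0.001]
contact_force: [-2.1, 0.5, 8.8]
width: 0.0269
[ 0.07329757  0.41462193 -0.09687009] -16.756146195727297 [ 2.22397721e-03 -1.44382071e-04 -9.99997517e-01]
```

```bash
python3 -m jog '[0,0,-0.2,0,0,0, 0,0,-0.4,0,0,0, 0,0,-0.5,0,0,0, 0,0,-0.5,0,0,0]'
python3 -m jog '[0,0,0,0,0,0, 0,0,0,0,0,0, 0,0,0,0,0,0, 0,0,0,0,0,0, 0,0,0,0,0,0]' 0.4 20
```

```text
clock: 30.28
position: [0.4677, -0.1701, 0.1417]
ee_rot: [0.001, 0.803, 0.597, 0.001]
contact_force: [-0.2, 0.4, 5.0]
width: 0.0268
clock: 30.9
position: [0.4669, -0.1701, 0.1411]
ee_rot: [-0.0, 0.802, 0.597, 0.0]
contact_force: [-1.5, -0.7, 0.3]
width: 0.051
```

```bash
python3 -m jog '[0,0,-2,0,0,0, 0,0,-6,0,0,0, 0,0,-14,0,0,0, 0,0,-26,0,0,0, 0,0,-42,0,0,0, 0,0,-60,0,0,0, 0,0,-80,0,0,0, 0,0,-95,0,0,0, 0,0,-103,0,0,0, 0,0,-105,0,0,0]'
python3 -m jog '[-10,-5,-5,0,0,0, -40,-30,-10,0,0,0, -80,-60,-15,0,0,0, -115,-90,-20,0,0,0, -140,-110,-20,0,0,0, -150,-120,-20,0,0,0, -150,-120,-20,0,0,0]'
python3 - <<'E'
from rig import *
from h import *
print(get_state()["position"])
for n in ("scene","top"):
    r=get_image(n); cv2.imwrite(f"pics/{n}5.png",r["frame"][:,:,::-1]); np.savez(f"{n}5.npz",**{k:np.array(v) for k,v in r.items()})
crop("pics/scene5.png",145,130,100,75,8,"pics/s5c.png")
crop("pics/top5.png",290,170,80,75,8,"pics/t5c.png")
a=cv2.imread("pics/top5.png"); cv2.imwrite("pics/t5b.png",cv2.resize(a,(800,600)))
E
```

```text
clock: 32.15
position: [0.467, -0.1701, 0.2466]
ee_rot: [0.0, 0.802, 0.597, 0.0]
contact_force: [-0.3, -0.6, -0.4]
width: 0.0508
clock: 33.02
position: [0.3083, -0.2793, 0.266]
ee_rot: [-0.0, 0.803, 0.596, 0.0]
contact_force: [0.6, -0.2, 0.7]
width: 0.0513
[ 0.30833169 -0.27927136  0.2659769 ]
```

View pics/s5c.png

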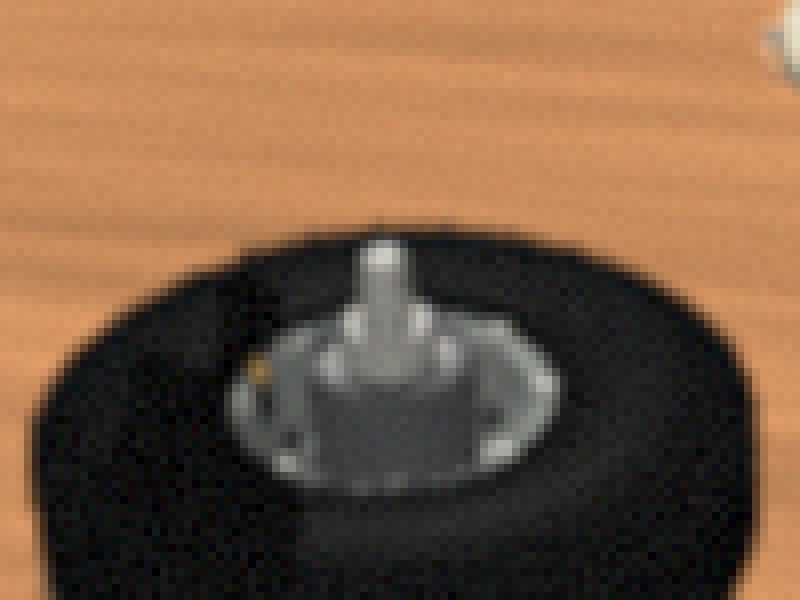

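View pics/t5b.png

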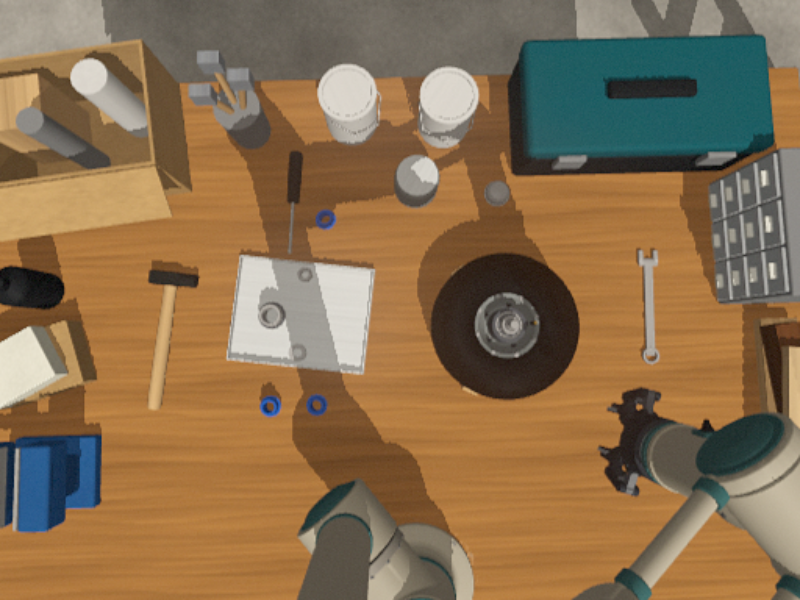

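The collar's top edge shows at row 169.5 against about 169.2 expected for a fully seated cone. The rest of the scene is unchanged: big cone (271,315), nut, washer and tools are where they were. Handing in.

```bash
python3 -c "
from rig import *
s=get_state(); print(s['clock'],abs(s['qd']).max(),s['contact_force']); print(sign_off())"
```

```text
33.125 0.016773579579192854 [-0.36034536 -0.57070441 -0.10914379]
the job is handed in; nothing more can be done
None
```

The right cone is seated in its cup, wide end up, and I handed the job in at 33 s of the 61 s allowed.

- **Grip:** I closed on the small cone's collar from two directions at right angles to centre it, then lifted it over to the axle. The fingertips stayed about 21–23 mm above the cone's origin.
- **Seating:** It went down the axle without touching the thread or shoulder. It met the taper, I corrected sideways by a few tenths of a millimetre, and it stopped firmly. That puts the cup rim about 4.3 mm below the hub face, inside the 0–5 mm stated.
- **Pressing and turning:** It read 8.4–9.9 N whenever I checked (readings only come at the end of each move). Under that I turned it 20°, stopped, and turned it 20° back. Torque read about 0.1 Nm after each turn, and the height held within 0.1 mm, so it rolls free.
- **Release:** I eased to about 5 N, opened the jaws and lifted straight off.

**Last checks:** the collar's top edge is at image row 169.5, against about 169.2 expected for a fully home cone. The other parts and tools in the overhead view look unmoved and the arm was touching nothing.

**Uncertainties:**
- A sideways load of 1–3 N remained while pressing.
- Before lowering, the held cone looked about 1 pixel smaller and higher in the scene camera than predicted. I put that down to shading or edge shape. It went on without catching, but I did not track down the cause.

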